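Press two glued gift cases under the maul

TASK

The lids of these two gift cases have just been glued: first put the blue case squarely on top of the gold one, lying the same way, and let go. Then pull the maul (dark-brown wooden handle) up out of the wooden tool holder and stand it upright, head down, in the middle of the blue case as a weight. Set both down gently without dropping them, and leave the gold case, the other tools in the holder and everything else where they are.

Things in the scene. Friction and masses are not known exactly. Their poses are not given: they have to be found in the camera images.
- upper_case: the blue closed gift case with cream bands, 140 x 58 x 40 mm (x, y, z), 0.18 kg, lying flat on the table at the start; origin: centre of its underside, x along its length, z up
- lower_case: the gold closed gift case with brown bands, 140 x 58 x 40 mm (x, y, z), loose, lying flat on the white punching board; origin: centre of its underside, x along its length, z up
- board: the white plastic punching board, 190 x 110 x 20 mm, fixed on the table; origin: centre of its underside, x along its length
- maul: the leatherworker's maul, 165 mm tall, standing head down in one well of the holder: cream nylon head, diameter 44 mm, from 0 to 70 mm above its origin; dark-brown wooden handle, diameter 26 mm, from 70 to 165 mm, with a thin brass band near the top and a brass collar at the head; about 0.32 kg; origin: centre of the head's flat end face (the lowest point), z up along the handle
- rack: the open-topped plywood tool holder, 78 x 252 x 75 mm (x, y, z), fixed, three wells in a row along its y, 82 mm apart, each 66 x 76 mm, floor 6 mm above the table, walls 6 mm; one tool stands in each well, which in which varies; origin: centre of its underside
- blue_tool: mallet with a black rubber head and a blue handle (diameter 24 mm), 155 mm tall, standing head down in another well of the holder; must stay there; origin: centre of its lower end face
- yellow_tool: setter with a steel head and a yellow handle (diameter 24 mm), 145 mm tall, standing head down in another well of the holder; must stay there; origin: centre of its lower end face
- glue_jar: glue jar with a white cap, diameter 60 mm, 75 mm tall, bystander; origin: centre of its underside
- mug: white mug, diameter 76 mm, 85 mm tall, bystander; origin: centre of its underside
- red_pouch: red hard card case, 75 x 110 x 30 mm, bystander; origin: centre of its underside
- hammer: hammer lying on the table near the far edge, bystander; x along its handle towards the head
- tin: flat round aluminium tin, diameter 72 mm, 30 mm tall, bystander; origin: centre of its underside

How it is judged:
By the outcome, as a careful person would: the job done as asked, in the order asked, and still so for the second after the job is handed in, with the robot touching nothing.
It also fails if it takes over 50 s, if anything falls off the work surface, if the arm or the gripper's body presses on something with over 40 N, if the wrist force passes 120 N, or if a joint passes its speed limit or range.

ROBOT

A 6-joint arm with a two-finger parallel gripper is mounted at the origin on the work surface. World frame = base frame: x ahead of the robot, y to its left, z up, the work surface at z = 0. Lengths are in m, angles in rad, forces in N, time in s.
With the tool pointing down it reaches from about 0.375 to 0.975 m from the base axis. Payload 3.8 kg.
Tool frame: the origin (TCP) lies where the fingers leave the gripper's body, on its centre line; the fingertips stand 73 mm ahead of it and the grasp point (between the pads) lies 54 mm ahead of it; z points along the fingers, y is the line along which they close (so a half turn about z gives the same grasp; the last joint's range is limited). The gripper opens to 85 mm and grips with 20 to 120 N. Pads are 22 mm wide; open, the fingers measure 114 mm over their backs; the gripper's body (76 mm by 85 mm) begins 54 mm behind the grasp point. The pads swing forward as they close: fully open they stand 13 mm farther back than shut.
Start: joints at [-1.315, 0.264, 1.604, -0, 1.274, -0.037], TCP at [0.195, -0.646, 0.304] pointing down, gripper open.
Joint ranges: [-2.63, 2.63], [-0.94, 2.18], [0.31, 2.57], [-1.31, 4.45], [0, 2.66], [-2.55, 2.55]. Speed limits (rad/s): [2.57, 2.57, 3.14, 3.14, 3.14, 3.14].

INTERFACE

Orientations are given as a rotation vector (axis times angle).
In Python, from workcell import read_state, viewer, bot gives the robot as it stands.
- The arm moves only by the tool jog_arm, never from a script. Its argument "increments" is a list that holds one entry, the list of rows, each a list of 7 numbers: the shift along the tool's x, y, z in units of 30 mm (1.0 is 30 mm), then the turn, a rotation vector about the tool's x, y, z in units of 6 degrees (1.0 is 6 degrees), then the opening, from -1 (shut) to 1 (fully open). A call has exactly 5 rows; each row shifts and turns the commanded pose from where the row before left it, along the tool's axes as they then stand; what a row does not reach is not made up. A row lasts 1/12 s, in which the tool goes at most 41.7 mm and 7.16 degrees, less where a joint would pass 70% of its speed; a pose out of reach is approached as far as the arm can. A call is refused whole if a number of a shift passes 1 or a number of a turn 1, either way. A call with a gripper value outside its range is refused whole. The fingers move at their own pace and stop on an object; "force" is the grip in N (left out, the last holds). Time passes only in rows, so rows that do not move let the fingers close, or fill a call up. It gives the time, the measured TCP pose, the force, the opening and the grip force at its end, in the units of the state.
- read_state(): the state, without advancing time (a new reading comes with each control period).
- viewer.read_camera(name): name is "scene" or "top" or "wrist"; returns (picture, depth): 400x640x3 uint8, blue, green, red; 400x640 float32, m along the optical axis (not along the pixel's ray), 0 where there is no reading.
- viewer.camera_params(name): a dict with "fx", "fy", "cx", "cy" (pixels), "k1" (the pictures are not rectified: a ray, as slopes to the right and down, at radius r is drawn at 1 + k1 r^2 times it, then the intrinsics apply), "R" (3x3) and "t" (3): a world point X has camera coordinates R X + t; the wrist camera has in their place "hand_eye" (4x4, takes a point from camera to tool coordinates, whose origin is the TCP and whose axes are the flange's). Camera axes: x right, y down, z forward; pixel columns grow to the right and rows downward; lengths in m; the calibration is good to about 2 mm. A picture is of the moment at which its call begins: read the wrist's pose just before it. camera_params takes no time and is no camera call.
- bot.finish_job(): hands the job in; it is judged then, once.
The state is a dict: "time": time; "q": joint angles; "joint_vel": joint speeds; "joint_torque": joint torques, N m; "tool_pos": TCP position; "tcp_rot": TCP orientation; "wrist_force": force on the tool from outside, world axes, zero at the start; "torque": the same for the moment, N m; "width": opening from 0.0 (shut) to 1.0 (fully open); "grip_force": force on a finger pad.
Only numpy, scipy, OpenCV 4.12 (cv2) and the standard library are available. Lean on these libraries where they do the work, as an engineer would, in place of code of your own. Each camera call takes 0.05 s, during which the arm holds its last target. There are 200 camera calls.

## Working session

There is one attempt and no reset: what is moved stays moved. The work goes in short steps, Python scripts to look and compute and a tool call to move; the robot and the scene stay as the last step left them, time stands still between calls to the robot, and variables do not carry over. Pictures are saved under pics/ and viewed, at most 10 in all, crops included, and the job is handed in when it is done.

Besides the shell and the picture viewer there is one more tool, called after "Call:" by a JSON object that holds its "method" and its "body". jog_arm: Moves the arm, as the interface text tells. Its arguments: {"type":"object","properties":{"increments":{"type":"array","items":{"type":"array","items":{"type":"array","items":{"type":"number"}}}},"force":{"type":"number"}},"required":["increments"]}

```bash
mkdir -p pics; ls; cat > h.py <<'E'
import numpy as np, cv2
from workcell import read_state, viewer, bot
from scipy.spatial.transform import Rotation as Ro
def cam(name):
    s=read_state(); im,d=viewer.read_camera(name); p=viewer.camera_params(name)
    if name=='wrist':
        H=np.array(p['hand_eye']); T=np.eye(4); T[:3,:3]=Ro.from_rotvec(s['tcp_rot']).as_matrix(); T[:3,3]=s['tool_pos']
        W=T@H
    else:
        R=np.array(p['R']); W=np.eye(4); W[:3,:3]=R.T; W[:3,3]=-R.T@np.array(p['t'])
    return im,d,p,W
def rays(uv,p,W):
    K=np.array([[p['fx'],0,p['cx']],[0,p['fy'],p['cy']],[0,0,1.]])
    n=cv2.undistortPoints(np.array(uv,float).reshape(-1,1,2),K,np.array([p['k1'],0,0,0.])).reshape(-1,2)
    return np.c_[n,np.ones(len(n))]
def onplane(uv,z,p,W):
    r=rays(uv,p,W)@W[:3,:3].T; o=W[:3,3]
    return o+r*((z-o[2])/r[:,2])[:,None]
def cloud(d,p,W):
    v,u=np.mgrid[0:d.shape[0],0:d.shape[1]]
    r=rays(np.c_[u.ravel(),v.ravel()],p,W)*d.reshape(-1,1)
    return (r@W[:3,:3].T+W[:3,3]).reshape(*d.shape,3)
def rect(P):  # xy points -> centre, long, short, angle of the long side (deg)
    (c,(w,h),a)=cv2.minAreaRect((P[:,:2]*1000).astype(np.float32))
    if w<h: w,h,a=h,w,a+90
    return np.round(c,1),round(w,1),round(h,1),round((a+90)%180-90,2)
E
python3 - <<'E'
from h import *
for n in ['top','scene']:
    im,d,p,W=cam(n); cv2.imwrite(f'pics/{n}0.png',im); np.savez(f'{n}0.npz',im=im,d=d,W=W)
    print(n,W.round(3).tolist(),{k:p[k] for k in('fx','cx','cy','k1')})
print(read_state())
E
```

```text
pics
top [[0.004, -0.997, 0.079, 0.539], [-1.0, -0.006, -0.026, -0.002], [0.027, -0.079, -0.997, 1.18], [0.0, 0.0, 0.0, 1.0]] {'fx': 481.66000360191117, 'cx': 325.16178061846267, 'cy': 198.11111692422196, 'k1': -0.12359326458078157}
scene [[0.871, 0.295, -0.394, 0.953], [0.492, -0.542, 0.682, -0.587], [-0.012, -0.787, -0.617, 0.566], [0.0, 0.0, 0.0, 1.0]] {'fx': 367.6920335180872, 'cx': 322.18170227766325, 'cy': 197.92045708487174, 'k1': -0.03379774522430388}
{'time': 0.1, 'q': array([-1.31489418e+00,  2.64687055e-01,  1.60523410e+00, -6.39701266e-06,
        1.27371246e+00, -3.68814480e-02]), 'joint_vel': array([-0.00034306, -0.0002359 , -0.00387731,  0.00071983, -0.00117489,
       -0.00114872]), 'joint_torque': array([-3.38440896e-04, -5.16707897e+01, -3.68589807e+01, -6.34799221e-05,
        6.24001041e-03,  1.19881278e-05]), 'tool_pos': array([ 0.19469597, -0.64577496,  0.30268196]), 'tcp_rot': array([-3.10598287e+00, -4.57969573e-01,  3.59695922e-04]), 'wrist_force': array([0.13967792, 0.39867457, 0.14191422]), 'torque': array([-0.03030682, -0.01792242, -0.03306263]), 'grip_force': 0.0, 'width': 0.9976628537806173}
```

View pics/top0.png

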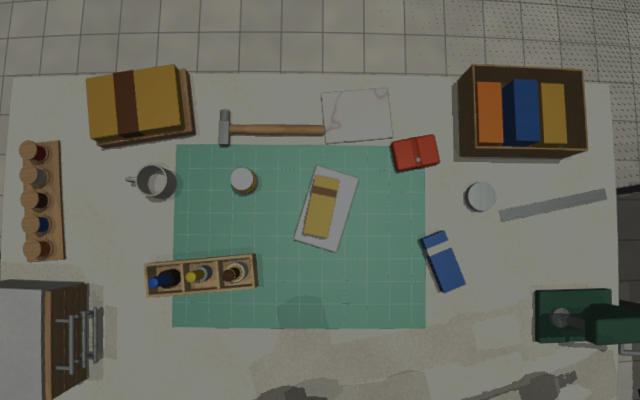

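View pics/scene0.png

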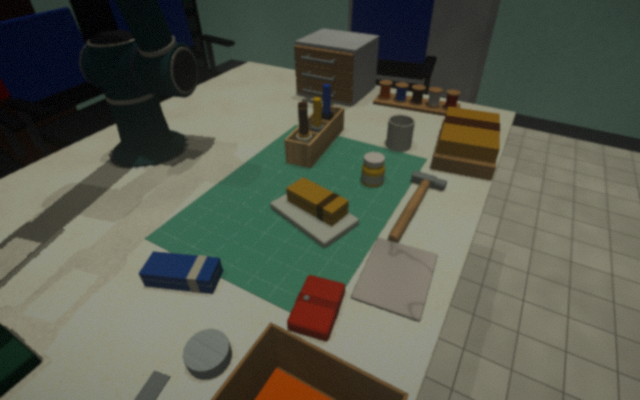

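The top view shows the blue case at about (442,261) and the gold case on its board at (322,206). Both have their band towards the far end. The maul (dark-brown handle) stands in the right-hand well at about (235,271), beside yellow (195,275) and blue (160,281).

```bash
cat > m.py <<'E'
from h import *
def boxtop(C,box,z0,z1):
    x0,x1,y0,y1=box
    P=C.reshape(-1,3); m=(P[:,2]>z0)&(P[:,2]<z1)&(P[:,0]>x0)&(P[:,0]<x1)&(P[:,1]>y0)&(P[:,1]<y1)
    return P[m]
E
python3 - <<'E'
from m import *
f=np.load('top0.npz'); p=viewer.camera_params('top'); C=cloud(f['d'],p,f['W'])
im=f['im']; hsv=cv2.cvtColor(im,cv2.COLOR_BGR2HSV)
for n,(u,v) in dict(blue=(442,265),gold=(322,215),tab=(380,280),board=(345,180),maul=(233,271),red=(415,153),pen=(240,180)).items(): print(n,C[v,u].round(3),hsv[v,u])
def reg(u0,u1,v0,v1,z0,z1):
    Q=C[v0:v1,u0:u1].reshape(-1,3); return Q[(Q[:,2]>z0)&(Q[:,2]<z1)]
for n,a in dict(blue=(410,475,220,300,.025,.06),gold=(290,360,160,255,.045,.08),board=(285,365,155,255,.010,.03),rack=(140,262,245,305,.06,.085),maul=(215,258,250,295,.14,.19)).items():
    Q=reg(*a); print(n,len(Q),np.median(Q[:,2]).round(4),rect(Q))
# colour-based rect cast on plane
def crect(mask,z):
    c=max(cv2.findContours(mask.astype(np.uint8),0,2)[0],key=cv2.contourArea)
    return rect(onplane(c.reshape(-1,2),z,p,f['W']))
V,U=np.mgrid[0:400,0:640]
for n,z in(('blue',.04),):
    m=(U>410)&(U<475)&(V>225)&(V<300)&(hsv[...,0]>100)&(hsv[...,0]<130)&(hsv[...,1]>120); print('col',crect(m,z))
E
```

```text
blue [ 0.471 -0.311  0.042] [108 147 104]
gold [ 0.588 -0.025  0.059] [ 23 137 130]
tab [ 0.433 -0.168  0.001] [ 77  75 122]
board [ 0.675 -0.081  0.023] [100   6 133]
maul [0.465 0.164 0.162] [ 21 153  75]
red [ 0.742 -0.251  0.031] [  4 174 107]
pen [0.668 0.166 0.07 ] [105   4 132]
blue 1464 0.0401 (array([ 480.3, -316.7]), 140.7, 61.1, 21.95)
gold 1489 0.0599 (array([608.8, -22.8]), 139.9, 58.3, -11.66)
board 2057 0.0198 (array([606.3, -35.6]), 190.3, 110.1, -16.85)
rack 1458 0.0734 (array([446.7, 257.9]), 253.6, 79.9, -84.38)
maul 139 0.1697 (array([456.7, 172.7]), 24.9, 22.7, -3.08)
col (array([ 457.9, -322. ]), 91.9, 60.9, 22.42)
```

```bash
python3 - <<'E'
from m import *
f=np.load('top0.npz'); p=viewer.camera_params('top'); C=cloud(f['d'],p,f['W'])
for x0 in (.15,.25,.35,.45,.55): print(x0,[(round(y0,2),round(float(q[:,2].max()),2)) if len(q:=boxtop(C,(x0,x0+.1,y0,y0+.1),-.1,.9)) else None for y0 in np.arange(-.9,.0,.1)])
E
```

```text
0.15 [None, (np.float64(-0.8), 0.01), (np.float64(-0.7), 0.25), (np.float64(-0.6), 0.01), (np.float64(-0.5), 0.01), (np.float64(-0.4), 0.01), (np.float64(-0.3), 0.01), (np.float64(-0.2), 0.01), (np.float64(-0.1), 0.01)]
0.25 [None, (np.float64(-0.8), 0.01), (np.float64(-0.7), 0.25), (np.float64(-0.6), 0.25), (np.float64(-0.5), 0.01), (np.float64(-0.4), 0.01), (np.float64(-0.3), 0.01), (np.float64(-0.2), 0.01), (np.float64(-0.1), 0.01)]
0.35 [(np.float64(-0.9), -0.0), (np.float64(-0.8), 0.22), (np.float64(-0.7), 0.24), (np.float64(-0.6), 0.24), (np.float64(-0.5), 0.01), (np.float64(-0.4), 0.05), (np.float64(-0.3), 0.03), (np.float64(-0.2), 0.01), (np.float64(-0.1), 0.01)]
0.45 [(np.float64(-0.9), -0.01), (np.float64(-0.8), 0.01), (np.float64(-0.7), 0.01), (np.float64(-0.6), 0.01), (np.float64(-0.5), 0.01), (np.float64(-0.4), 0.05), (np.float64(-0.3), 0.05), (np.float64(-0.2), 0.01), (np.float64(-0.1), 0.06)]
0.55 [(np.float64(-0.9), -0.0), (np.float64(-0.8), 0.01), (np.float64(-0.7), 0.01), (np.float64(-0.6), 0.01), (np.float64(-0.5), 0.04), (np.float64(-0.4), 0.04), (np.float64(-0.3), 0.01), (np.float64(-0.2), 0.02), (np.float64(-0.1), 0.07)]
```

Call:
{"method": "jog_arm", "body": {"increments": [[[0.44,-0.77,-0.4,0,0,0,1],[0.44,-0.77,-0.4,0,0,0,1],[0.44,-0.77,-0.4,0,0,0,1],[0.44,-0.77,-0.4,0,0,0,1],[0.44,-0.77,-0.4,0,0,0,1]]]}}

```text
time: 0.52
tool_pos: [0.2247, -0.5152, 0.3636]
tcp_rot: [-3.107, -0.458, 0.0]
wrist_force: [0.2, 0.2, -0.2]
width: 1.0
grip_force: 0.0
```

Call:
{"method": "jog_arm", "body": {"increments": [[[1,-0.39,0.2,0,0,0,1],[1,-0.39,0.2,0,0,0,1],[1,-0.39,0.3,0,0,0,1],[1,-0.39,0.3,0,0,0,1],[1,-0.39,0.3,0,0,0,1]]]}}

```text
time: 0.93
tool_pos: [0.3522, -0.416, 0.3243]
tcp_rot: [-3.108, -0.458, 0.0]
wrist_force: [-0.3, -0.2, -1.4]
width: 1.002
grip_force: 0.0
```

Call:
{"method": "jog_arm", "body": {"increments": [[[1,-0.39,0.5,0,0,0,1],[1,-0.39,0.5,0,0,0,1],[1,-0.39,0.5,0,0,0,1],[1,-0.39,0.5,0,0,0,1],[0.9,-0.39,0.3,0,0,-0.87,1]]]}}

```text
time: 1.35
tool_pos: [0.4757, -0.3169, 0.2535]
tcp_rot: [-3.081, -0.6, 0.003]
wrist_force: [0.2, -0.3, 0.3]
width: 1.002
grip_force: 0.0
```

Call:
{"method": "jog_arm", "body": {"increments": [[[0,0,0,0,0,0,1],[0,0,0,0,0,0,1],[0,0,0,0,0,0,1],[0,0,0,0,0,0,1],[0,0,0,0,0,0,1]]]}}

```text
time: 1.77
tool_pos: [0.4747, -0.3199, 0.2566]
tcp_rot: [3.084, 0.596, 0.001]
wrist_force: [0.2, 0.6, 1.2]
width: 0.998
grip_force: 0.0
```

```bash
cat > look.py <<'E'
import sys
from m import *
def pose():
    s=read_state(); R=Ro.from_rotvec(s['tcp_rot']).as_matrix()
    return s['tool_pos'],R,np.degrees(np.arctan2(R[1,0],R[0,0]))
def delta(x,y,z,yaw):
    t,R,a=pose(); d=R.T@(np.array([x,y,z])-t)/.03
    print('tool units',d.round(2),'turn z units',round(-(((yaw-a)+180)%360-180)/6,2),'| tcp',t.round(4),'yaw',round(a,2),'tilt',np.degrees(np.arccos(-R[2,2])).round(2))
E
python3 - <<'E'
from look import *
im,d,p,W=cam('wrist'); cv2.imwrite('pics/w1.png',im); C=cloud(d,p,W)
Q=boxtop(C,(.38,.58,-.42,-.22),.03,.055); print(len(Q),np.median(Q[:,2]) if len(Q) else 0,rect(Q))
Q=Q[Q[:,2]>.036];print(rect(Q))
delta(.480,-.317,.15,22)
E
```

```text
9296 0.040348893039874156 (array([ 479.2, -316.6]), 140.2, 58.6, 21.96)
(array([ 479.2, -316.6]), 140.2, 58.6, 21.96)
tool units [ 0.2  -0.03  3.55] turn z units -0.02 | tcp [ 0.4747 -0.3199  0.2566] yaw 21.89 tilt 0.06
```

View pics/w1.png

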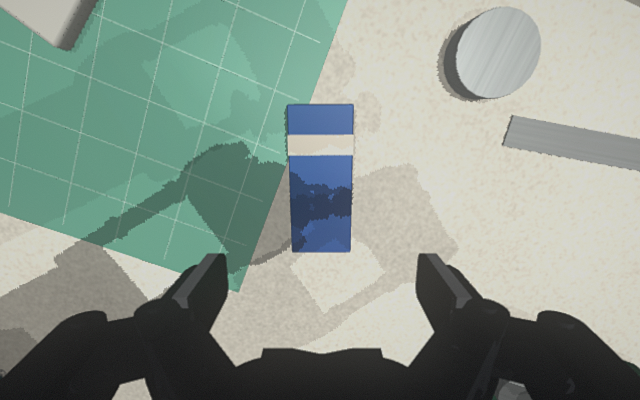

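The wrist view shows the blue case centred at about (320,178), square between the fingers and with its cream band at the far end. The measured size matches the given one, so I go down and grip.

Call:
{"method": "jog_arm", "body": {"increments": [[[0.15,0,1,0,0,0,1],[0,0,1,0,0,0,1],[0,0,1,0,0,0,1],[0,0,1,0,0,0,1],[0,0,0.5,0,0,0,1]]]}}

```text
time: 2.23
tool_pos: [0.4771, -0.3167, 0.1176]
tcp_rot: [-3.081, -0.596, 0.005]
wrist_force: [-1.6, 0.5, -0.4]
width: 1.002
grip_force: 0.0
```

Call:
{"method": "jog_arm", "body": {"increments": [[[0,0,0.5,0,0,0,1],[0,0,0.3,0,0,0,1],[0,0,0.0,0,0,0,1],[0,0,0,0,0,0,1],[0,0,0,0,0,0,1]]]}}

```text
time: 2.65
tool_pos: [0.4801, -0.3181, 0.0982]
tcp_rot: [3.082, 0.598, 0.002]
wrist_force: [0.0, -0.5, -0.0]
width: 1.0
grip_force: 0.0
```

Call:
{"method": "jog_arm", "body": {"increments": [[[0,0,0,0,0,0,0],[0,0,0,0,0,0,0],[0,0,0,0,0,0,-0.5],[0,0,0,0,0,0,-0.5],[0,0,0,0,0,0,-0.5]]], "force": 40}}

```text
time: 3.07
tool_pos: [0.4803, -0.3178, 0.0984]
tcp_rot: [3.082, 0.599, 0.003]
wrist_force: [-0.8, 0.3, 5.8]
width: 0.662
grip_force: 44.1
```

Call:
{"method": "jog_arm", "body": {"increments": [[[0,0,0,0,0,0,-0.5],[0,0,0,0,0,0,-0.5],[0,0,0,0,0,0,-0.5],[0,0,0,0,0,0,-0.5],[0,0,0,0,0,0,-0.5]]]}}

```text
time: 3.48
tool_pos: [0.4803, -0.3178, 0.0984]
tcp_rot: [3.082, 0.599, 0.003]
wrist_force: [-1.8, 0.0, 6.5]
width: 0.665
grip_force: 44.1
```

The grip is about 13 mm higher than I intended because my rows summed short, so I'll open, go down and grip again.

Call:
{"method": "jog_arm", "body": {"increments": [[[0,0,0,0,0,0,1],[0,0,0,0,0,0,1],[0,0,0,0,0,0,1],[0,0,0,0,0,0,1],[0,0,0.2,0,0,0,1]]]}}

```text
time: 3.9
tool_pos: [0.4801, -0.3176, 0.0916]
tcp_rot: [3.082, 0.599, 0.002]
wrist_force: [-0.4, -0.4, 0.1]
width: 0.999
grip_force: 0.0
```

Call:
{"method": "jog_arm", "body": {"increments": [[[0,0,0.25,0,0,0,1],[0,0,0,0,0,0,1],[0,0,0,0,0,0,-0.5],[0,0,0,0,0,0,-0.5],[0,0,0,0,0,0,-0.5]]], "force": 40}}

```text
time: 4.32
tool_pos: [0.4797, -0.3175, 0.0837]
tcp_rot: [3.083, 0.599, 0.001]
wrist_force: [-1.1, 0.8, -1.1]
width: 0.673
grip_force: 44.5
```

Call:
{"method": "jog_arm", "body": {"increments": [[[0,0,0,0,0,0,-0.5],[0,0,0,0,0,0,-0.5],[0,0,0,0,0,0,-0.5],[0,0,0,0,0,0,-0.5],[0,0,0,0,0,0,-0.5]]]}}

```text
time: 4.73
tool_pos: [0.4795, -0.3172, 0.0834]
tcp_rot: [3.084, 0.599, 0.0]
wrist_force: [0.2, -0.5, -0.4]
width: 0.67
grip_force: 44.8
```

```bash
python3 - <<'E'
from look import *
im,d,p,W=cam('top'); C=cloud(d,p,W)
Q=boxtop(C,(.38,.58,-.42,-.22),.03,.045); print(len(Q),rect(Q))
delta(.48,-.317,.085,22)
E
```

```text
779 (array([ 478.9, -307.6]), 146.6, 64.6, 11.07)
tool units [ 0.02  0.   -0.05] turn z units -0.0 | tcp [ 0.4795 -0.3172  0.0834] yaw 21.99 tilt 0.0
```

Call:
{"method": "jog_arm", "body": {"increments": [[[0,0,-0.3,0,0,0,-0.5],[0,0,-0.9,0,0,0,-0.5],[0,0,-1,0,0,0,-0.5],[0,0,-1,0,0,0,-0.5],[0,0,-0.8,0,0,0,-0.5]]]}}

```text
time: 5.2
tool_pos: [0.4797, -0.3174, 0.2061]
tcp_rot: [3.083, 0.599, 0.002]
wrist_force: [0.2, -0.1, -1.0]
width: 0.67
grip_force: 44.6
```

Call:
{"method": "jog_arm", "body": {"increments": [[[0.5,-0.5,0,0,0,0,-0.5],[0.77,-0.75,0,0,0,0,-0.5],[0.77,-0.75,0,0,0,0,-0.5],[0.77,-0.75,0,0,0,0,-0.5],[0.77,-0.75,0,0,0,0,-0.5]]]}}

```text
time: 5.62
tool_pos: [0.5398, -0.1784, 0.2041]
tcp_rot: [3.084, 0.598, 0.001]
wrist_force: [0.8, -1.0, -0.8]
width: 0.672
grip_force: 44.7
```

Call:
{"method": "jog_arm", "body": {"increments": [[[0.77,-0.75,0,0,0,0,-0.5],[0.77,-0.75,0,0,0,0,-0.5],[0.77,-0.75,0,0,0,0,-0.5],[0.77,-0.75,0,0,0,0,-0.5],[0.77,-0.75,0,0,0,0,-0.5]]]}}

```text
time: 6.03
tool_pos: [0.6048, -0.0305, 0.2039]
tcp_rot: [3.084, 0.599, -0.0]
wrist_force: [-0.6, -0.4, -2.5]
width: 0.674
grip_force: 44.7
```

Call:
{"method": "jog_arm", "body": {"increments": [[[0.25,-0.25,0,0,0,0.6,-0.5],[0,0,0,0,0,1,-0.5],[0,0,0,0,0,1,-0.5],[0,0,0,0,0,1,-0.5],[0,0,0,0,0,1,-0.5]]]}}

```text
time: 6.45
tool_pos: [0.6086, -0.0219, 0.2037]
tcp_rot: [3.137, -0.161, -0.001]
wrist_force: [-0.0, 0.7, -1.8]
width: 0.671
grip_force: 44.7
```

Call:
{"method": "jog_arm", "body": {"increments": [[[0,0,0,0,0,0.7,-0.5],[0,0,0,0,0,0.3,-0.5],[0,0,0,0,0,0,-0.5],[0,0,0,0,0,0,-0.5],[0,0,0,0,0,0,-0.5]]]}}

```text
time: 6.87
tool_pos: [0.6087, -0.0223, 0.2036]
tcp_rot: [-3.126, 0.316, 0.0]
wrist_force: [0.1, 0.3, -1.5]
width: 0.674
grip_force: 44.7
```

```bash
python3 - <<'E'
from look import *
im,d,p,W=cam('wrist'); C=cloud(d,p,W); cv2.imwrite('pics/w2.png',im)
Q=boxtop(C,(.48,.75,-.14,.1),.055,.066); print('gold seen',len(Q),rect(Q))
t,_,_=pose(); Q=boxtop(C,(.45,.78,-.18,.14),t[2]-.0834+.03,t[2]-.0834+.05); print('held',len(Q),np.median(Q[:,2]),rect(Q))
delta(.609,-.0228,.1455,-11.66)
E
```

```text
gold seen 0 (array([0., 0.]), 0.0, 0.0, 0.0)
held 37805 0.16047694174101884 (array([627.7, -25.5]), 102.5, 84.6, -11.63)
tool units [0.01 0.01 1.94] turn z units 0.02 | tcp [ 0.6087 -0.0223  0.2036] yaw -11.56 tilt 0.0
```

View pics/w2.png

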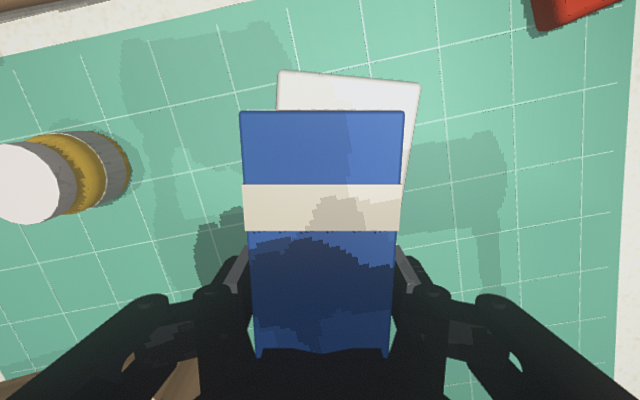

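The blue case is held square, with its far edge at row 112 and its band at about row 208, and its far end is 70 mm ahead of the TCP as it should be. The bottom is about 60 mm above the gold lid, so I lower it gently.

Call:
{"method": "jog_arm", "body": {"increments": [[[0,0,0.6,0,0,0,-0.5],[0,0,0.6,0,0,0,-0.5],[0,0,0.4,0,0,0,-0.5],[0,0,0.2,0,0,0,-0.5],[0,0,0,0,0,0,-0.5]]]}}

```text
time: 7.33
tool_pos: [0.6074, -0.0222, 0.1472]
tcp_rot: [3.125, -0.317, -0.006]
wrist_force: [-1.1, 0.3, -1.8]
width: 0.668
grip_force: 44.7
```

Call:
{"method": "jog_arm", "body": {"increments": [[[0,0,0.05,0,0,0,-0.5],[0,0,0.03,0,0,0,-0.5],[0,0,0.03,0,0,0,-0.5],[0,0,0,0,0,0,-0.5],[0,0,0,0,0,0,-0.5]]]}}

```text
time: 7.75
tool_pos: [0.6092, -0.0223, 0.1468]
tcp_rot: [3.126, -0.318, 0.002]
wrist_force: [0.9, 0.0, -1.4]
width: 0.671
grip_force: 44.7
```

Call:
{"method": "jog_arm", "body": {"increments": [[[0,0,0.03,0,0,0,-0.5],[0,0,0.03,0,0,0,-0.5],[0,0,0.02,0,0,0,-0.5],[0,0,0,0,0,0,-0.5],[0,0,0,0,0,0,-0.5]]]}}

```text
time: 8.17
tool_pos: [0.6087, -0.0223, 0.1436]
tcp_rot: [3.125, -0.318, -0.0]
wrist_force: [0.2, -0.7, 0.1]
width: 0.672
grip_force: 44.7
```

Call:
{"method": "jog_arm", "body": {"increments": [[[0,0,0.02,0,0,0,-0.5],[0,0,0.02,0,0,0,-0.5],[0,0,0,0,0,0,-0.5],[0,0,0,0,0,0,-0.5],[0,0,0,0,0,0,-0.5]]]}}

```text
time: 8.58
tool_pos: [0.6088, -0.0223, 0.1434]
tcp_rot: [3.125, -0.318, 0.0]
wrist_force: [-3.0, -0.5, 5.8]
width: 0.673
grip_force: 45.4
```

Contact at about 6 N, so I release and rise.

Call:
{"method": "jog_arm", "body": {"increments": [[[0,0,-0.02,0,0,0,0.5],[0,0,0,0,0,0,0.7],[0,0,0,0,0,0,1],[0,0,0,0,0,0,1],[0,0,0,0,0,0,1]]]}}

```text
time: 9.0
tool_pos: [0.6088, -0.0223, 0.1429]
tcp_rot: [3.125, -0.318, -0.0]
wrist_force: [-1.1, 0.1, 0.9]
width: 0.999
grip_force: 0.0
```

Call:
{"method": "jog_arm", "body": {"increments": [[[0,0,-0.2,0,0,0,1],[0,0,-0.5,0,0,0,1],[0,0,-1,0,0,0,1],[0,0,-1,0,0,0,1],[0,0,-1,0,0,0,1]]]}}

```text
time: 9.42
tool_pos: [0.6084, -0.0223, 0.2551]
tcp_rot: [3.125, -0.318, -0.002]
wrist_force: [-0.3, -0.5, -0.6]
width: 0.998
grip_force: 0.0
```

Call:
{"method": "jog_arm", "body": {"increments": [[[0,0,-1,0,0,0,1],[0,0,-1,0,0,0,1],[-0.5,0,-0.8,0,0,0,1],[-0.5,0,0,0,0,0,1],[0,0,0,0,0,0,1]]]}}

```text
time: 9.83
tool_pos: [0.5788, -0.0159, 0.3415]
tcp_rot: [-3.125, 0.317, -0.006]
wrist_force: [-0.4, -0.4, -1.4]
width: 0.998
grip_force: 0.0
```

```bash
python3 - <<'E'
from look import *
im,d,p,W=cam('wrist'); C=cloud(d,p,W); cv2.imwrite('pics/w3.png',im)
Q=boxtop(C,(.48,.75,-.14,.1),.09,.11); print('blue',len(Q),np.median(Q[:,2]),rect(Q))
Q=boxtop(C,(.48,.75,-.14,.1),.03,.075); print('gold seen',len(Q),rect(Q) if len(Q) else 0)
delta(.457,.173,.30,95.6)
E
```

```text
blue 8584 0.10031324522060092 (array([609.2, -21.6]), 140.2, 58.5, -11.67)
gold seen 0 0
tool units [-5.25 -5.36  1.31] turn z units -17.86 | tcp [ 0.579  -0.0161  0.3396] yaw -11.59 tilt 0.13
```

View pics/w3.png

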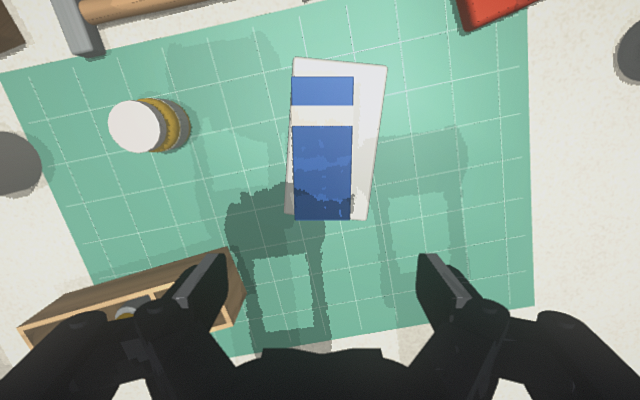

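The wrist view shows the blue case stacked square at about (322,148), with its top at z = 0.100 and within 1.5 mm and 0.1° of the gold case. Next is the maul.

Call:
{"method": "jog_arm", "body": {"increments": [[[-0.5,-0.5,0,0,0,0,1],[-0.79,-0.81,0,0,0,0,1],[-0.79,-0.81,0,0,0,0,1],[-0.79,-0.81,0,0,0,0,1],[-0.79,-0.81,0,0,0,0,1]]]}}

```text
time: 10.3
tool_pos: [0.4936, 0.1165, 0.3366]
tcp_rot: [3.125, -0.319, -0.003]
wrist_force: [-0.1, -0.2, 0.9]
width: 0.995
grip_force: 0.0
```

Call:
{"method": "jog_arm", "body": {"increments": [[[-0.79,-0.81,0,0,0,0,1],[-0.79,-0.81,0,0,0,0,1],[0,0,0,0,0,-1,1],[0,0,0,0,0,-1,1],[0,0,0,0,0,-1,1]]]}}

```text
time: 10.72
tool_pos: [0.4573, 0.1736, 0.3368]
tcp_rot: [3.135, 0.186, -0.003]
wrist_force: [0.4, 0.5, 0.2]
width: 0.999
grip_force: 0.0
```

Call:
{"method": "jog_arm", "body": {"increments": [[[0,0,0,0,0,-1,1],[0,0,0,0,0,-1,1],[0,0,0,0,0,-1,1],[0,0,0,0,0,-1,1],[0,0,0,0,0,-1,1]]]}}

```text
time: 11.13
tool_pos: [0.4578, 0.1728, 0.3366]
tcp_rot: [2.982, 0.989, -0.004]
wrist_force: [0.6, 0.0, -0.4]
width: 1.002
grip_force: 0.0
```

Call:
{"method": "jog_arm", "body": {"increments": [[[0,0,0,0,0,-1,1],[0,0,0,0,0,-1,1],[0,0,0,0,0,-1,1],[0,0,0,0,0,-1,1],[0,0,0,0,0,-1,1]]]}}

```text
time: 11.55
tool_pos: [0.4578, 0.1728, 0.3366]
tcp_rot: [-2.624, -1.727, 0.004]
wrist_force: [0.2, 0.3, -0.4]
width: 1.003
grip_force: 0.0
```

Call:
{"method": "jog_arm", "body": {"increments": [[[0,0,0,0,0,-1,1],[0,0,0,0,0,-1,1],[0,0,0,0,0,-1,1],[0,0,0,0,0,-1,1],[0,0,0,0,0,-0.9,1]]]}}

```text
time: 11.97
tool_pos: [0.4578, 0.1728, 0.3366]
tcp_rot: [-2.1, -2.335, 0.003]
wrist_force: [-0.6, -0.0, -0.2]
width: 0.998
grip_force: 0.0
```

Call:
{"method": "jog_arm", "body": {"increments": [[[0,0,0,0,0,0,1],[0,0,0,0,0,0,1],[0,0,0,0,0,0,1],[0,0,0,0,0,0,1],[0,0,0,0,0,0,1]]]}}

```text
time: 12.38
tool_pos: [0.4578, 0.1729, 0.3379]
tcp_rot: [-2.107, -2.33, 0.0]
wrist_force: [0.0, -0.1, -1.0]
width: 1.0
grip_force: 0.0
```

```bash
python3 - <<'E'
from look import *
im,d,p,W=cam('wrist'); C=cloud(d,p,W); cv2.imwrite('pics/w4.png',im)
for a,b in((.155,.18),(.10,.15),(.165,.176)):
    Q=boxtop(C,(.42,.50,.13,.21),a,b); print(a,len(Q),(np.median(Q[:,2]),Q[:,2].max(),rect(Q)) if len(Q) else 0)
Q=boxtop(C,(.3,.6,.08,.42),.068,.08); print('rack',len(Q),rect(Q) if len(Q) else 0)
delta(.457,.173,.194,95.6)
E
```

```text
0.155 929 (np.float64(0.17066145030887447), np.float64(0.17308810087377605), (array([455.6, 175.4]), 25.9, 25.5, -35.57))
0.1 274 (np.float64(0.1275986205689741), np.float64(0.1499274243925413), (array([454.1, 181.4]), 25.6, 11.3, 11.3))
0.165 807 (np.float64(0.1708453674508602), np.float64(0.17308810087377605), (array([455.8, 174.7]), 24.9, 24.5, -35.57))
rack 4288 (array([448.2, 236.2]), 208.9, 78.2, -84.27)
tool units [ 0.01 -0.03  4.8 ] turn z units 0.03 | tcp [0.4578 0.1729 0.338 ] yaw 95.75 tilt 0.01
```

View pics/w4.png

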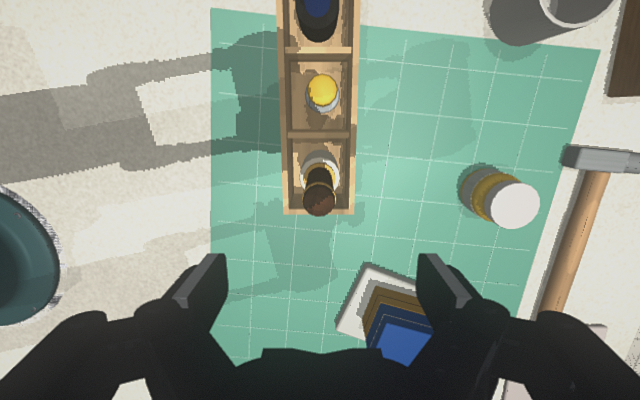

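The wrist view shows the maul's handle top at about (319,200) in the near well, standing upright. Yellow is at (323,92), well clear of fingers closing across the rack. I descend and grip.

Call:
{"method": "jog_arm", "body": {"increments": [[[0.07,-0.07,1,0,0,0,1],[0,0,1,0,0,0,1],[0,0,1,0,0,0,1],[0,0,0.8,0,0,0,1],[0,0,0.6,0,0,0,1]]]}}

```text
time: 12.85
tool_pos: [0.4542, 0.1744, 0.2036]
tcp_rot: [-2.106, -2.329, 0.004]
wrist_force: [0.5, -0.2, 0.3]
width: 1.004
grip_force: 0.0
```

Call:
{"method": "jog_arm", "body": {"increments": [[[0,0,0.4,0,0,0,1],[0,0,0,0,0,0,1],[0,0,0,0,0,0,0],[0,0,0,0,0,0,-0.3],[0,0,0,0,0,0,-0.5]]], "force": 60}}

```text
time: 13.27
tool_pos: [0.4567, 0.1752, 0.1959]
tcp_rot: [2.105, 2.33, 0.005]
wrist_force: [0.1, -0.7, 1.4]
width: 0.604
grip_force: 0.0
```

Call:
{"method": "jog_arm", "body": {"increments": [[[0,0,0,0,0,0,-1],[0,0,0,0,0,0,-1],[0,0,0,0,0,0,-1],[0,0,0,0,0,0,-1],[0,0,0,0,0,0,-1]]], "force": 80}}

```text
time: 13.68
tool_pos: [0.4559, 0.175, 0.1955]
tcp_rot: [2.106, 2.33, 0.002]
wrist_force: [-1.5, -0.3, 4.8]
width: 0.284
grip_force: 78.2
```

Call:
{"method": "jog_arm", "body": {"increments": [[[0,0,0,0,0,0,-1],[0,0,0,0,0,0,-1],[0,0,0,0,0,0,-1],[0,0,0,0,0,0,-1],[0,0,0,0,0,0,-1]]]}}

```text
time: 14.1
tool_pos: [0.4559, 0.175, 0.1955]
tcp_rot: [2.106, 2.33, 0.002]
wrist_force: [-1.9, 0.3, 6.0]
width: 0.287
grip_force: 78.2
```

Call:
{"method": "jog_arm", "body": {"increments": [[[0,0,-0.2,0,0,0,-1],[0,0,-0.5,0,0,0,-1],[0,0,-0.8,0,0,0,-1],[0,0,-0.8,0,0,0,-1],[0,0,-0.8,0,0,0,-1]]]}}

```text
time: 14.52
tool_pos: [0.4547, 0.1745, 0.2873]
tcp_rot: [-2.106, -2.33, 0.003]
wrist_force: [0.1, 0.4, -4.8]
width: 0.287
grip_force: 78.8
```

Call:
{"method": "jog_arm", "body": {"increments": [[[0,0,-0.8,0,0,0,-1],[0,0,-0.8,0,0,0,-1],[0,0,-0.5,0,0,0,-1],[0,0,0,0,0,0,-1],[0,0,0,0,0,0,-1]]]}}

```text
time: 14.93
tool_pos: [0.4556, 0.1748, 0.3505]
tcp_rot: [2.106, 2.33, 0.002]
wrist_force: [-0.6, -0.9, -3.8]
width: 0.278
grip_force: 79.2
```

```bash
python3 - <<'E'
from look import *
im,d,p,W=cam('scene'); C=cloud(d,p,W); cv2.imwrite('pics/s2.png',im[40:240,200:450].repeat(3,0).repeat(3,1)[:600,:750])
t,_,_=pose()
Q=boxtop(C,(.40,.52,.11,.24),.13,.32); hsv=None
print(len(Q))
for z in np.arange(.15,.32,.02):
    q=Q[abs(Q[:,2]-z)<.01]; 
    if len(q)>3: print(round(z,2),len(q),q[:,:2].min(0).round(3),q[:,:2].max(0).round(3),q.mean(0)[:2].round(4))
print('zmin',Q[:,2].min())
delta(.609,-.022,.365,95.6)
E
```

```text
1054
0.17 111 [0.439 0.15 ] [0.482 0.181] [0.4672 0.1604]
0.19 127 [0.444 0.151] [0.481 0.183] [0.4677 0.1606]
0.21 133 [0.438 0.15 ] [0.481 0.185] [0.4679 0.1611]
0.23 157 [0.439 0.15 ] [0.482 0.192] [0.4656 0.1633]
0.25 87 [0.449 0.159] [0.473 0.18 ] [0.4632 0.1667]
0.27 81 [0.444 0.161] [0.473 0.179] [0.463  0.1663]
0.29 167 [0.434 0.16 ] [0.485 0.185] [0.4635 0.1677]
0.31 191 [0.432 0.159] [0.486 0.186] [0.4641 0.1682]
zmin 0.1608524285514754
tool units [-7.04  4.45 -0.54] turn z units 0.03 | tcp [0.4549 0.1746 0.349 ] yaw 95.79 tilt 0.08
```

View pics/s2.png

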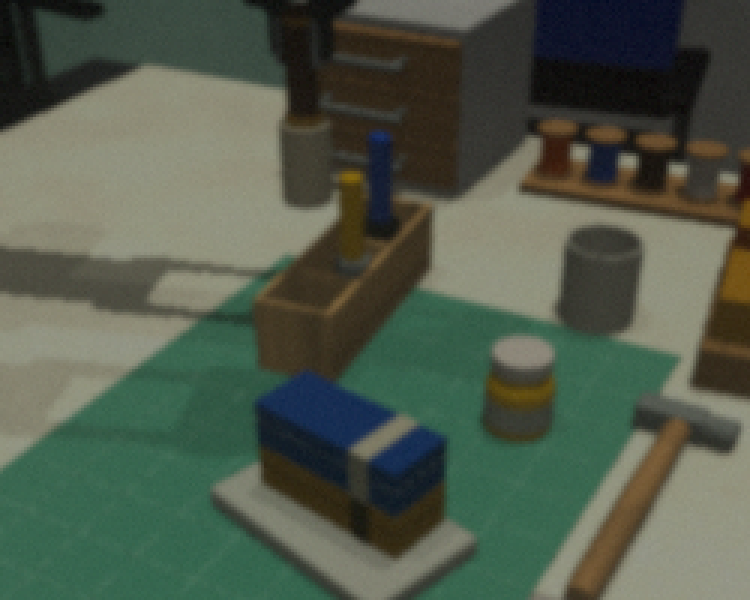

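The scene crop shows the maul hanging upright at about (305,160), with its head clear of the holder. Yellow (350,215) and blue (380,180) are still in their wells, and the stack at (350,450) is neat. I carry it over.

Call:
{"method": "jog_arm", "body": {"increments": [[[-0.3,0.2,0,0,0,0,-1],[-0.6,0.38,0,0,0,0,-1],[-0.8,0.5,0,0,0,0,-1],[-0.8,0.5,0,0,0,0,-1],[-0.8,0.5,0,0,0,0,-1]]]}}

```text
time: 15.4
tool_pos: [0.5276, 0.0809, 0.3477]
tcp_rot: [-2.104, -2.33, 0.005]
wrist_force: [0.5, 1.3, -3.5]
width: 0.288
grip_force: 79.0
```

Call:
{"method": "jog_arm", "body": {"increments": [[[-0.8,0.5,0,0,0,0,-1],[-0.8,0.5,0,0,0,0,-1],[-0.8,0.5,0,0,0,0,-1],[-0.7,0.45,0,0,0,0,-1],[-0.4,0.25,0,0,0,0,-1]]]}}

```text
time: 15.82
tool_pos: [0.6046, -0.0183, 0.3473]
tcp_rot: [-2.107, -2.328, 0.005]
wrist_force: [0.4, -0.4, -4.0]
width: 0.288
grip_force: 79.0
```

Call:
{"method": "jog_arm", "body": {"increments": [[[-0.24,0.17,0.2,0,0,0,-1],[0,0,0.3,0,0,0,-1],[0,0,0.3,0,0,0,-1],[0,0,0.3,0,0,0,-1],[0,0,0.2,0,0,0,-1]]]}}

```text
time: 16.23
tool_pos: [0.6081, -0.0207, 0.3086]
tcp_rot: [-2.103, -2.33, 0.003]
wrist_force: [0.2, 0.4, -3.7]
width: 0.286
grip_force: 79.0
```

```bash
cat > ck.py <<'E'
from look import *
im,d,p,W=cam('scene'); C=cloud(d,p,W)
t,_,_=pose(); zb=t[2]-.1895
for z in zb+np.array([.01,.02,.03,.04,.05,.06]):
    q=boxtop(C,(t[0]-.05,t[0]+.05,t[1]-.05,t[1]+.05),z-.005,z+.005)
    if len(q)<15: continue
    A=np.c_[2*q[:,:2],np.ones(len(q))]; # circle of known radius: solve by gauss-newton from scipy
    from scipy.optimize import least_squares
    r=least_squares(lambda c:np.hypot(q[:,0]-c[0],q[:,1]-c[1])-.022,t[:2],loss='soft_l1',f_scale=.001)
    print((z-zb).round(3),len(q),r.x.round(4))
delta(.609,-.022,.291,95.6)
E
python3 ck.py
```

```text
0.01 82 [ 0.6091 -0.0197]
0.02 80 [ 0.609  -0.0194]
0.03 85 [ 0.609  -0.0195]
0.04 86 [ 0.609  -0.0196]
0.05 91 [ 0.6091 -0.0195]
0.06 90 [ 0.6094 -0.0195]
tool units [-0.05  0.04  0.56] turn z units 0.05 | tcp [ 0.6078 -0.0207  0.3077] yaw 95.88 tilt 0.27
```

Call:
{"method": "jog_arm", "body": {"increments": [[[-0.05,0.02,0.2,0,0,0,-1],[0,0,0.15,0,0,0,-1],[0,0,0.1,0,0,0,-1],[0,0,0,0,0,0,-1],[0,0,0,0,0,0,-1]]]}}

```text
time: 16.7
tool_pos: [0.6104, -0.0232, 0.2977]
tcp_rot: [2.106, 2.331, 0.0]
wrist_force: [0.1, -1.0, -4.0]
width: 0.283
grip_force: 79.1
```

Call:
{"method": "jog_arm", "body": {"increments": [[[0,0,0.03,0,0,0,-1],[0,0,0.02,0,0,0,-1],[0,0,0,0,0,0,-1],[0,0,0,0,0,0,-1],[0,0,0,0,0,0,-1]]]}}

```text
time: 17.12
tool_pos: [0.6104, -0.0234, 0.2962]
tcp_rot: [2.106, 2.331, 0.0]
wrist_force: [0.5, -0.2, -3.0]
width: 0.283
grip_force: 79.1
```

Call:
{"method": "jog_arm", "body": {"increments": [[[0.03,-0.04,0.05,0,0,0,-1],[0,0,0.05,0,0,0,-1],[0,0,0.04,0,0,0,-1],[0,0,0,0,0,0,-1],[0,0,0,0,0,0,-1]]]}}

```text
time: 17.53
tool_pos: [0.609, -0.0225, 0.2916]
tcp_rot: [-2.106, -2.331, 0.0]
wrist_force: [-0.9, -0.2, -2.9]
width: 0.29
grip_force: 79.1
```

Call:
{"method": "jog_arm", "body": {"increments": [[[0,0,0.02,0,0,0,-1],[0,0,0.01,0,0,0,-1],[0,0,0.0,0,0,0,-1],[0,0,0,0,0,0,-1],[0,0,0,0,0,0,-1]]]}}

```text
time: 17.95
tool_pos: [0.6091, -0.0225, 0.291]
tcp_rot: [2.106, 2.331, 0.0]
wrist_force: [0.5, 0.2, -1.8]
width: 0.283
grip_force: 79.1
```

Call:
{"method": "jog_arm", "body": {"increments": [[[0,0,0.02,0,0,0,-1],[0,0,0.01,0,0,0,-1],[0,0,0.0,0,0,0,-1],[0,0,0,0,0,0,-1],[0,0,0,0,0,0,-1]]]}}

```text
time: 18.37
tool_pos: [0.6091, -0.0225, 0.2901]
tcp_rot: [-2.106, -2.331, 0.0]
wrist_force: [-0.1, -0.4, -3.4]
width: 0.292
grip_force: 79.1
```

Call:
{"method": "jog_arm", "body": {"increments": [[[0,0,0.02,0,0,0,-1],[0,0,0.01,0,0,0,-1],[0,0,0.0,0,0,0,-1],[0,0,0,0,0,0,-1],[0,0,0,0,0,0,-1]]]}}

```text
time: 18.78
tool_pos: [0.6092, -0.0225, 0.2896]
tcp_rot: [2.106, 2.331, 0.0]
wrist_force: [-0.7, 0.3, -0.5]
width: 0.285
grip_force: 79.2
```

Call:
{"method": "jog_arm", "body": {"increments": [[[0,0,0.02,0,0,0,-1],[0,0,0,0,0,0,-1],[0,0,0.0,0,0,0,-1],[0,0,0,0,0,0,-1],[0,0,0,0,0,0,-1]]]}}

```text
time: 19.2
tool_pos: [0.6092, -0.0226, 0.2895]
tcp_rot: [2.106, 2.33, 0.001]
wrist_force: [-2.5, 0.6, 4.8]
width: 0.285
grip_force: 79.9
```

The maul rests on the case with about 8 N of contact. I ease off, release and go straight up.

Call:
{"method": "jog_arm", "body": {"increments": [[[0,0,-0.02,0,0,0,-0.3],[0,0,0,0,0,0,0],[0,0,0,0,0,0,0.5],[0,0,0,0,0,0,1],[0,0,0,0,0,0,1]]], "force": 20}}

```text
time: 19.62
tool_pos: [0.6091, -0.0225, 0.2888]
tcp_rot: [-2.106, -2.331, 0.0]
wrist_force: [0.2, -0.0, -0.1]
width: 0.898
grip_force: 0.0
```

Call:
{"method": "jog_arm", "body": {"increments": [[[0,0,0,0,0,0,1],[0,0,0,0,0,0,1],[0,0,-0.2,0,0,0,1],[0,0,-0.5,0,0,0,1],[0,0,-0.8,0,0,0,1]]]}}

```text
time: 20.03
tool_pos: [0.6077, -0.0224, 0.3319]
tcp_rot: [-2.103, -2.327, 0.005]
wrist_force: [0.4, 0.4, 1.0]
width: 1.003
grip_force: 0.0
```

Call:
{"method": "jog_arm", "body": {"increments": [[[0,0,-0.8,0,0,0,1],[0,0,-0.8,0,0,0,1],[0,0,-0.8,0,0,0,1],[-0.5,0,-0.3,0,0,0,1],[-1,0,0,0,0,0,1]]]}}

```text
time: 20.45
tool_pos: [0.6148, -0.0659, 0.42]
tcp_rot: [2.098, 2.331, 0.008]
wrist_force: [1.1, 0.9, -0.2]
width: 1.0
grip_force: 0.0
```

Call:
{"method": "jog_arm", "body": {"increments": [[[-1,0,0,0,0,0,1],[-1,0,0,0,0,0,1],[-1,0,0,0,0,0,1],[-0.5,0,0,0,0,0,1],[0,0,0,0,0,0,1]]]}}

```text
time: 20.87
tool_pos: [0.624, -0.1756, 0.4143]
tcp_rot: [-2.111, -2.327, 0.002]
wrist_force: [0.2, 0.3, -0.5]
width: 0.998
grip_force: 0.0
```

```bash
python3 - <<'E'
from look import *
from scipy.optimize import least_squares
im,d,p,W=cam('scene'); C=cloud(d,p,W); cv2.imwrite('pics/s3.png',im[40:240,200:450].repeat(3,0).repeat(3,1))
for z,r0 in((.115,.022),(.135,.022),(.155,.022),(.19,.013),(.22,.013),(.25,.013)):
    q=boxtop(C,(.56,.66,-.07,.03),z-.008,z+.008)
    r=least_squares(lambda c:np.hypot(q[:,0]-c[0],q[:,1]-c[1])-r0,[.609,-.022],loss='soft_l1',f_scale=.001); print(z,len(q),r.x.round(4))
im,d,p,W=cam('top'); C=cloud(d,p,W)
Q=boxtop(C,(.5,.72,-.12,.08),.09,.105); print('blue',rect(Q))
Q=boxtop(C,(.5,.72,-.12,.08),.255,.28); print('maul top',len(Q),rect(Q) if len(Q) else 0)
print(read_state()['tool_pos'],read_state()['time'])
E
```

```text
0.115 117 [ 0.6105 -0.0216]
0.135 133 [ 0.6109 -0.0216]
0.155 133 [ 0.6106 -0.0216]
0.19 85 [ 0.6107 -0.0217]
0.22 88 [ 0.6106 -0.0217]
0.25 110 [ 0.6116 -0.0232]
blue (array([608.8, -23.3]), 139.8, 58.4, -11.46)
maul top 151 (array([608.7, -24.7]), 25.8, 25.2, 66.32)
[ 0.62401381 -0.17232333  0.41462468] 20.9667
```

View pics/s3.png

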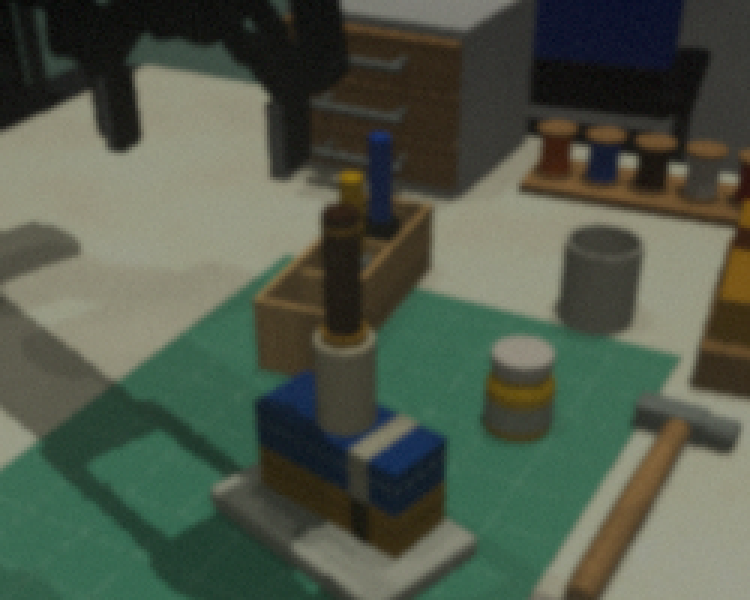

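The maul stands upright at about (345,380) on the middle of the neat stack, the gripper is clear, and the other tools are in their wells.

```bash
python3 -c "from workcell import bot; print(bot.finish_job())"
```

```text
the job is handed in; nothing more can be done
None
```

The job is done and handed in at about 21 s: the blue case sits square on the gold one, lying the same way, and the maul stands upright, head down, within about 2 mm of its middle.

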